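Unstack the herb pots into their drip trays

TASK

The washed herb pots have been left nested inside one another in two stacks. Take them apart and stand every pot upright on the floor of the drip tray made for its size and colour: the two small white pots side by side in the white tray, the two medium blue pots side by side in the blue tray, and the large clay pot in the clay tray. Do not tip any pot over, and leave the sink plug and the salt shaker where they are.

Things in the scene. Friction and masses are not known exactly. Their poses are not given: they have to be found in the camera images.
- small_pot_a: Small white herb pot, empty, 50 mm high; upper 20 mm a straight round collar 48 mm across, below it a body tapering to a 32 mm foot. It starts as the top of the stack of three, in medium_pot_a. Only its collar shows, standing on the rim of the pot below (collar 4.5 mm wider all round): grip the collar, fingertips less than 20 mm below the rim, lift straight up. Mass about 90 g. Origin: centre of its underside; z up its axis, rim at z = 50 mm.
- small_pot_b: Small white herb pot, empty, 50 mm high; upper 20 mm a straight round collar 48 mm across, below it a body tapering to a 32 mm foot. It starts as the top of the stack of two, in medium_pot_b. Only its collar shows, standing on the rim of the pot below (collar 4.5 mm wider all round): grip the collar, fingertips less than 20 mm below the rim, lift straight up. Mass about 90 g. Origin: centre of its underside; z up its axis, rim at z = 50 mm.
- medium_pot_a: Medium blue herb pot, empty, 58 mm high; upper 20 mm a straight round collar 57 mm across, below it a body tapering to a 40 mm foot. It starts in the middle of the stack of three, in large_pot. Only its collar shows, standing on the rim of the pot below (collar 4.5 mm wider all round): grip the collar, fingertips less than 20 mm below the rim, lift straight up. Mass about 140 g. Origin: centre of its underside; z up its axis, rim at z = 58 mm.
- medium_pot_b: Medium blue herb pot, empty, 58 mm high; upper 20 mm a straight round collar 57 mm across, below it a body tapering to a 40 mm foot. It starts standing on the worktop, at the bottom of the stack of two. Mass about 140 g. Origin: centre of its underside; z up its axis, rim at z = 58 mm.
- large_pot: Large unglazed terracotta herb pot, empty, 66 mm high; upper 20 mm a straight round collar 66 mm across, below it a body tapering to a 46 mm foot. It starts standing on the worktop, at the bottom of the stack of three. Mass about 200 g. Origin: centre of its underside; z up its axis, rim at z = 66 mm.
- small_tray: White glazed rectangular drip tray, fixed to the worktop: inside 120 x 50 mm, outside 130 x 60 mm, floor 5 mm thick, rim 14 mm above the worktop. Takes the two small pots one behind the other along its length, e.g. with their centres 35 mm either side of the middle. Origin at the centre of its underside, z up, x along its length, y across.
- medium_tray: Blue glazed rectangular drip tray, fixed to the worktop: inside 138 x 58 mm, outside 148 x 68 mm, floor 5 mm thick, rim 14 mm above the worktop. Takes the two medium pots one behind the other along its length, e.g. with their centres 40 mm either side of the middle. Origin at the centre of its underside, z up, x along its length, y across.
- large_tray: Unglazed terracotta rectangular drip tray, fixed to the worktop: inside 66 x 66 mm, outside 76 x 76 mm, floor 5 mm thick, rim 14 mm above the worktop. Takes the large pot in its middle. Origin at the centre of its underside, z up, x along its length, y across.
- sink_plug: Bystander: round grey sink plug with a small knob on top, lying on the worktop, 45 mm in diameter, 19 mm high, loose. Origin at the centre of its underside.
- salt_shaker: Bystander: clear salt shaker with a grey top, standing, 44 mm in diameter, 90 mm high, loose. Origin at the centre of its underside.

How it is judged:
At the end, for the whole second after the job is handed in: Both small pots stand in the white tray, both medium pots in the blue tray and the large pot in the clay tray: each foot on the tray's floor within its rim (origin 1 to 9 mm above the tray's underside), upright to 0.1 rad, at rest (x of small_pot_a in the frame of small_tray between -0.046 and 0.046 m and y of small_pot_a in the frame of small_tray between -0.011 and 0.011 m and z of small_pot_a in the frame of small_tray between 0.001 and 0.009 m and angle between each of small_pot_a, small_pot_b, medium_pot_a, medium_pot_b, large_pot's own z axis and vertical below 0.1 rad and linear speed of each of small_pot_a, small_pot_b, medium_pot_a, medium_pot_b, large_pot below 0.02 m/s and angular speed of each of small_pot_a, small_pot_b, medium_pot_a, medium_pot_b, large_pot below 0.3 rad/s and x of small_pot_b in the frame of small_tray between -0.046 and 0.046 m and y of small_pot_b in the frame of small_tray between -0.011 and 0.011 m and z of small_pot_b in the frame of small_tray between 0.001 and 0.009 m and x of medium_pot_a in the frame of medium_tray between -0.051 and 0.051 m and y of medium_pot_a in the frame of medium_tray between -0.011 and 0.011 m and z of medium_pot_a in the frame of medium_tray between 0.001 and 0.009 m and x of medium_pot_b in the frame of medium_tray between -0.051 and 0.051 m and y of medium_pot_b in the frame of medium_tray between -0.011 and 0.011 m and z of medium_pot_b in the frame of medium_tray between 0.001 and 0.009 m and x of large_pot in the frame of large_tray between -0.012 and 0.012 m and y of large_pot in the frame of large_tray between -0.012 and 0.012 m and z of large_pot in the frame of large_tray between 0.001 and 0.009 m); the robot touches nothing.
It fails at once if a pot is tipped over (angle between any of small_pot_a, small_pot_b, medium_pot_a, medium_pot_b, large_pot's own z axis and vertical above 0.7 rad).
It fails at once if the sink plug or the salt shaker is shifted more than 25 mm (distance of any of sink_plug, salt_shaker from where it was at the start of the episode above 0.025 m).
It also fails if it takes over 122 s, if anything falls off the work surface, if the arm or the gripper's body presses on something with over 40 N, if the wrist force passes 120 N, or if a joint passes its speed limit or range.

ROBOT

A 6-joint arm with a two-finger parallel gripper is mounted at the origin on a cart in front of the work surface, level with it; the furniture and walls round the work are solid. World frame = base frame: x ahead of the robot, y to its left, z up, the work surface at z = 0. Lengths are in m, angles in rad, forces in N, time in s.
With the tool pointing down it reaches from about 0.3 to 0.775 m from the base axis. Payload 14.6 kg.
Tool frame: the origin (TCP) lies midway between the tips of the shut fingers; the grasp point (between the pads) lies 19 mm behind it (ctrl.tcp_to_grasp is the z of the grasp point in the tool frame, in m); z points along the fingers, y is the line along which they close (so a half turn about z gives the same grasp; the last joint's range is limited). The gripper opens to 94 mm and grips with 3 to 60 N. Pads are 16 mm wide; open, the fingers measure 119 mm over their backs; the gripper's body (75 mm by 177 mm) begins 78 mm behind the grasp point.
Start: joints at [1.235, 0.3, 1.521, -0, 1.321, -0.067], TCP at [0.146, 0.53, 0.205] pointing down, gripper open.
Joint ranges: [-3.03, 3.03], [-0.79, 2.21], [0.23, 2.52], [-1.04, 4.18], [0, 3.07], [-2.55, 2.55]. Speed limits (rad/s): [2.22, 2.22, 2.57, 3.14, 3.14, 3.14].

INTERFACE

Orientations are given as [roll, pitch, yaw] about the fixed x, y, z axes, in that order (R = Rz(yaw) Ry(pitch) Rx(roll)).
In Python, from station import monitor, camera, ctrl gives the robot as it stands.
- The arm moves only by the tool apply_moves, never from a script. Its argument "plan" is one flat list of numbers, 4 for each row, row after row: the shift along the tool's x, y, z in mm, then the turn about the tool's z in rad. In form: [dx, dy, dz, spin, dx, dy, dz, spin, ...]. A call has 1 to 20 rows; each row shifts and turns the commanded pose from where the row before left it, along the tool's axes as they then stand; what a row does not reach is not made up. A row lasts 1/10 s, in which the tool goes at most 50 mm and 8.59 degrees, less where a joint would pass 70% of its speed; a pose out of reach is approached as far as the arm can. A call is refused whole if a number of a shift passes 50 or a number of a turn 0.15, either way. A call with a gripper value outside its range is refused whole. "hand" is the gripper command: -1 is shut, 1 is fully open, values between are in proportion, set as the call begins (left out, the last holds). The fingers move at their own pace and stop on an object; "squeeze" is the grip in N (left out, the last holds). Time passes only in rows, so rows that do not move let the fingers close. It gives the time, the measured TCP pose, the force, the opening and the grip force at its end, in the units of the state.
- monitor.get_obs(): the state, without advancing time (a new reading comes with each control period).
- camera(name): name is "side" or "top"; returns a dict with "image" (384x512x3 uint8, red, green, blue), "range_z" (384x512 float32, m along the optical axis (not along the pixel's ray), 0 where there is no reading), "mtx" (3x3 intrinsics, pixels), "rvec" (rotation vector, rad) and "tvec" (3), from world to camera coordinates, as OpenCV has them. Camera axes: x right, y down, z forward; pixel columns grow to the right and rows downward; lengths in m; the calibration is good to about 2 mm. A picture is of the moment at which its call begins.
- ctrl.hand_in(): hands the job in; it is judged then, once.
The state is a dict: "time_s": time; "qpos": joint angles; "joint_vel": joint speeds; "tau": joint torques, N m; "ee_pos": TCP position; "eef_rot": TCP orientation; "force": force on the tool from outside, world axes, zero at the start; "moment": the same for the moment, N m; "grip_width": finger opening in m; "grip_force": force on a finger pad.
Only numpy, scipy, OpenCV 4.12 (cv2) and the standard library are available. Lean on these libraries where they do the work, as an engineer would, in place of code of your own. Each camera call takes 0.05 s, during which the arm holds its last target. There are 200 camera calls.

## Working session

There is one attempt and no reset: what is moved stays moved. The work goes in short steps, Python scripts to look and compute and a tool call to move; the robot and the scene stay as the last step left them, time stands still between calls to the robot, and variables do not carry over. Pictures are saved under pics/ and viewed, at most 14 in all, crops included, and the job is handed in when it is done.

Besides the shell and the picture viewer there is one more tool, called after ">>>" as name(argument=value, ...), one argument or row to a line, values as JSON. apply_moves: Moves the arm, as the interface text tells. Its arguments: {"type":"object","properties":{"plan":{"type":"array","items":{"type":"number"}},"hand":{"type":"number"},"squeeze":{"type":"number"}},"required":["plan"]}

```bash
mkdir -p pics
python3 - <<'E'
from station import monitor,camera,ctrl
import cv2,numpy as np
o=monitor.get_obs();print({k:np.round(v,3).tolist() for k,v in o.items()},ctrl.tcp_to_grasp)
for n in("side","top"):
    c=camera(n);np.savez(n+'0.npz',**c);cv2.imwrite(f'pics/{n}0.png',c["image"][:,:,::-1])
    R=cv2.Rodrigues(np.array(c["rvec"],float))[0];print(n,-R.T@np.ravel(c["tvec"]),R.round(2).tolist(),np.array(c["mtx"]).tolist())
E
```

```text
{'time_s': 0.0, 'qpos': [1.235, 0.3, 1.522, -0.0, 1.321, -0.067], 'joint_vel': [0.0, 0.0, 0.0, -0.0, 0.001, -0.0], 'tau': [0.001, -53.179, -35.276, 0.071, 0.024, -0.0], 'ee_pos': [0.146, 0.53, 0.205], 'eef_rot': [-3.14, -0.0, 2.873], 'force': [-0.122, -0.413, -0.225], 'moment': [0.022, -0.019, 0.012], 'grip_force': 0.0, 'grip_width': 0.094} -0.0188
side [ 1.05352943 -0.05770247  0.7102345 ] [[-0.08, 1.0, 0.01], [0.77, 0.07, -0.63], [-0.63, -0.04, -0.77]] [[392.56598294842945, 0.0, 257.64269604039504], [0.0, 392.56598294842945, 193.42905462290474], [0.0, 0.0, 1.0]]
top [ 0.39656379 -0.08614376  1.05781746] [[-0.01, -1.0, 0.01], [-0.99, 0.01, -0.14], [0.14, -0.01, -0.99]] [[498.42341872685074, 0.0, 256.20228863467486], [0.0, 498.42341872685074, 181.99127668956854], [0.0, 0.0, 1.0]]
```

View pics/top0.png

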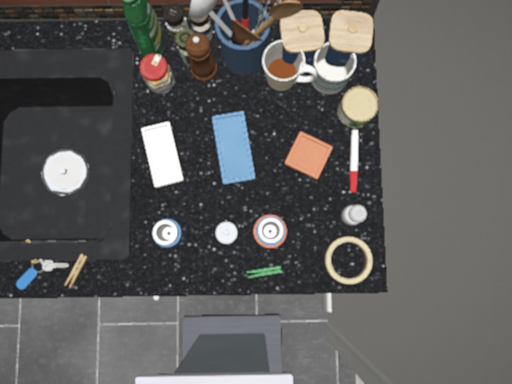

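View pics/side0.png

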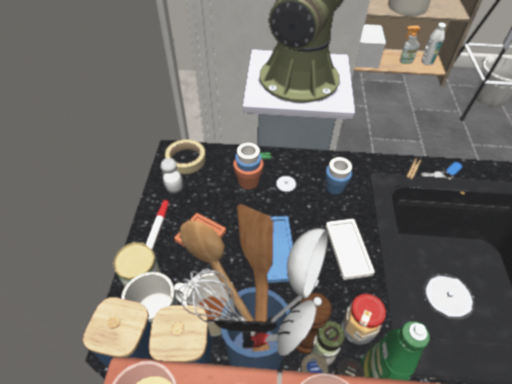

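The top view shows the white tray at (162,154), blue tray at (234,147) and clay tray at (309,155). The stack of two is at (167,233), the plug at (226,233), the stack of three at (270,231) and the shaker at (354,214). The side view shows the stack of three at (248,165), the stack of two at (339,175), and all three trays in part.

```bash
cat > h.py <<'E'
import numpy as np,cv2
from scipy.optimize import least_squares
def cam(c):
    R=cv2.Rodrigues(np.array(c["rvec"],float))[0];t=np.ravel(c["tvec"]).astype(float);return R,t,np.array(c["mtx"],float)
def onplane(c,uv,z):
    R,t,K=cam(c);uv=np.atleast_2d(uv).astype(float);o=-R.T@t
    d=np.c_[uv,np.ones(len(uv))]@np.linalg.inv(K).T@R
    return o+d*((z-o[2])/d[:,2])[:,None]
def cloud(c):
    R,t,K=cam(c);h,w=c["range_z"].shape;u,v=np.meshgrid(np.arange(w),np.arange(h))
    d=np.stack([u,v,np.ones_like(u)],-1)@np.linalg.inv(K).T
    return (d*c["range_z"][...,None]-t)@R
def proj(c,p):
    return cv2.projectPoints(np.atleast_2d(p).astype(float),np.array(c["rvec"],float),np.ravel(c["tvec"]).astype(float),np.array(c["mtx"],float),None)[0][:,0]
def circ(p):
    f=lambda q:np.hypot(p[:,0]-q[0],p[:,1]-q[1])-q[2]
    s=least_squares(f,[*np.median(p[:,:2],0),.025],loss='soft_l1',f_scale=.001);return s.x
def tri(ca,pa,cb,pb):
    A=[];
    for c,p in((ca,pa),(cb,pb)):
        R,t,K=cam(c);P=K@np.c_[R,t];A+=[p[0]*P[2]-P[0],p[1]*P[2]-P[1]]
    x=np.linalg.svd(np.array(A))[2][-1];return x[:3]/x[3]
def masks(c):
    h=cv2.cvtColor(c["image"],cv2.COLOR_RGB2HSV)
    return dict(white=cv2.inRange(h,(0,0,150),(179,50,255)),blue=cv2.inRange(h,(98,90,60),(118,255,255)),clay=cv2.inRange(h,(3,90,90),(14,255,255)))
def blob(m,uv):
    """largest component of mask within ~45px of uv -> contour"""
    w=np.zeros_like(m);cv2.circle(w,tuple(map(int,uv)),45,255,-1)
    cs=cv2.findContours(m&w,cv2.RETR_EXTERNAL,cv2.CHAIN_APPROX_NONE)[0];return max(cs,key=cv2.contourArea)
E
python3 - <<'E'
from h import *
T=dict(np.load('top0.npz'));S=dict(np.load('side0.npz'))
mt,ms=masks(T),masks(S);ct,cs=cloud(T),cloud(S)
for n,ut,us in(("white",(162,154),(349,249)),("blue",(234,147),(280,250)),("clay",(309,155),(205,232))):
    b=blob(mt[n],ut);r=cv2.minAreaRect(b);k=np.zeros((384,512),np.uint8);cv2.drawContours(k,[b],-1,1,-1)
    z=ct[...,2][k>0]
    bx=onplane(T,cv2.boxPoints(r),.014);e=[np.hypot(*(bx[i]-bx[i-1])[:2]).round(4) for i in(1,2)]
    i=np.argmax(e);v=(bx[1]-bx[0],bx[2]-bx[1])[i]
    print(n,'ctr',bx.mean(0).round(4),'sides',e,'yaw',np.degrees(np.arctan2(v[1],v[0])).round(1),'z pct',np.percentile(z,[5,30,50,80,97]).round(4))
    b=blob(ms[n],us);bs=cv2.minAreaRect(b);q=onplane(S,b[:,0],.014);r2=cv2.minAreaRect((q[:,:2]*1000).astype(np.float32));print('  side',np.round(r2,2).tolist() if 0 else r2)
    if n!='blue':
        pass
for n,ut,us in(("three",(270,231),(248,165)),("two",(167,233),(339,175)),("plug",(226,233),(286,184)),("shaker",(354,214),(172,175))):
    for nm,c,u in(("top",ct,ut),("side",cs,us)):
        a=c[u[1]-32:u[1]+33,u[0]-28:u[0]+29].reshape(-1,3);a=a[(a[:,2]>.005)]
        zt=np.percentile(a[:,2],98);p=a[a[:,2]>zt-.006]
        print(n,nm,'ztop',zt.round(4),'circ',circ(p).round(4),len(p))
        hst=np.histogram(a[:,2],np.arange(0,.13,.01))[0];print('   ',hst.tolist())
E
```

```text
white ctr [0.6091 0.1063 0.014 ] sides [np.float64(0.0652), np.float64(0.1351)] yaw -166.5 z pct [0.0004 0.0037 0.0051 0.013  0.0172]
  side ((610.698974609375, 107.29010009765625), (137.6898956298828, 65.8443832397461), 13.78204345703125)
blue ctr [ 0.622  -0.0456  0.014 ] sides [np.float64(0.0755), np.float64(0.155)] yaw -171.4 z pct [-0.0002  0.0037  0.0052  0.0125  0.0169]
  side ((622.6475830078125, -33.13041305541992), (45.43397521972656, 163.3101348876953), 89.7732925415039)
clay ctr [ 0.6029 -0.2059  0.014 ] sides [np.float64(0.083), np.float64(0.0823)] yaw -27.3 z pct [-0.0002  0.0037  0.0055  0.0135  0.0174]
  side ((580.7271728515625, -113.5055160522461), (126.74797058105469, 22.941299438476562), 10.819461822509766)
three top ztop 0.1092 circ [ 0.4405 -0.1194  0.021 ] 211
    [3, 0, 0, 0, 0, 52, 302, 64, 203, 4, 232, 0]
three side ztop 0.1063 circ [ 0.4412 -0.1183  0.0212] 179
    [57, 52, 46, 49, 42, 81, 156, 95, 187, 114, 169, 0]
two top ztop 1.0578 circ [ 0.4076 -0.0971  0.0155] 18
    [3, 0, 12, 125, 52, 184, 44, 222, 10, 0, 0, 0]
two side ztop 0.7102 circ [ 1.0638 -0.0679  0.0145] 18
    [22, 45, 42, 31, 83, 182, 114, 187, 0, 0, 0, 0]
plug top ztop 1.0578 circ [ 0.4076 -0.0971  0.0155] 15
    [212, 24, 6, 0, 0, 0, 9, 0, 0, 0, 0, 0]
plug side ztop 0.7102 circ [ 1.0638 -0.0679  0.0145] 8
    [137, 30, 2, 4, 3, 13, 32, 7, 24, 3, 2, 0]
shaker top ztop 1.0578 circ [ 0.4076 -0.0971  0.0155] 19
    [23, 75, 188, 43, 46, 45, 12, 46, 189, 13, 0, 0]
shaker side ztop 0.0881 circ [ 0.7911 -0.2416  0.3205] 109
    [138, 288, 325, 116, 100, 89, 53, 62, 120, 0, 0, 0]
```

Run:
```python
from h import *
T=dict(np.load('top0.npz'));S=dict(np.load('side0.npz'))
for nm,C in(("top",T),("side",S)):
    c=cloud(C);ok=C["range_z"]>0;M=masks(C)
    for n,xy,zt in(("three",(.441,-.119),.106),("two",(.435,.085),.078),("plug",(.436,-.035),.019),("shaker",(.475,-.275),.09)):
        near=ok&(np.hypot(c[...,0]-xy[0],c[...,1]-xy[1])<.05)
        a=c[near&(c[...,2]>.004)&(c[...,2]<.13)]
        z=np.percentile(a[:,2],97);p=a[a[:,2]>(z-.007 if n!="plug" else .004)]
        print(nm,n,'z',z.round(4),'depth circ',circ(p).round(4),end=' ')
        if n in("three","two"):
            for zz in (zt,zt-.02) + ((zt-.04,) if n=="three" else ()):
                q=c[near&(abs(c[...,2]-zz)<.004)];print(zz,circ(q).round(4),np.median(q[:,2]).round(4),len(q),end=' ')
            u=proj(C,[*xy,zt])[0];b=blob(M["white"],u);
            e=cv2.fitEllipse(b);print('white ell',np.round(e[0],1),np.round(e[1],1),onplane(C,[e[0]],zt).round(4))
        else: print()
```

```text
top three z 0.107 depth circ [ 0.4407 -0.1198  0.0207] 0.106 [ 0.4409 -0.1198  0.0207] 0.1052 219 0.086 [ 0.4409 -0.1199  0.0261] 0.0852 187 0.066 [ 0.441  -0.1201  0.0301] 0.0651 238 white ell [270.2 229.8] [27.5 28.3] [[ 0.4402 -0.1191  0.106 ]]
top two z 0.0794 depth circ [0.4407 0.0859 0.0208] 0.078 [0.4406 0.0861 0.0208] 0.0769 206 0.057999999999999996 [0.4407 0.0856 0.0257] 0.0572 164 white ell [164.6 232.1] [25.  25.4] [[0.4397 0.0866 0.078 ]]
top plug z 0.0191 depth circ [ 0.4417 -0.0307  0.0157] 
top shaker z 0.0899 depth circ [ 0.4726 -0.2934  0.0099] 
side three z 0.1053 depth circ [ 0.4411 -0.1182  0.0209] 0.106 [ 0.4402 -0.1182  0.0209] 0.1045 139 0.086 [ 0.4433 -0.1182  0.0224] 0.0848 163 0.066 [ 0.438  -0.1184  0.0307] 0.0649 139 white ell [243.  130.1] [48.1 52.3] [[ 0.377  -0.1348  0.106 ]]
side two z 0.0774 depth circ [0.4409 0.0877 0.0208] 0.078 [0.4401 0.0879 0.0206] 0.0763 134 0.057999999999999996 [0.4433 0.087  0.0223] 0.0569 158 white ell [340.2 165.6] [17.  22.4] [[0.4423 0.0877 0.078 ]]
side plug z 0.0176 depth circ [ 0.4378 -0.0283  0.0146] 
side shaker z 0.0874 depth circ [ 0.4739 -0.291   0.01  ]
```

Run:
```python
from h import *
for f in('top0','side0'):
    C=dict(np.load(f+'.npz'));c=cloud(C);ok=C["range_z"]>0
    a=c[ok&(c[...,2]>.095)&(c[...,2]<.45)&(c[...,0]>.5)&(c[...,0]<.82)&(abs(c[...,1])<.35)]
    for y in np.arange(-.35,.35,.05):
        b=a[(a[:,1]>=y)&(a[:,1]<y+.05)]
        if len(b): i=b[:,0].argmin();print(f,y.round(2),'min x',b[i].round(3),'zmax',b[:,2].max().round(3))
```

```text
top0 -0.35 min x [ 0.796 -0.311  0.099] zmax 0.107
top0 -0.3 min x [ 0.797 -0.29   0.101] zmax 0.106
top0 -0.25 min x [ 0.752 -0.227  0.095] zmax 0.107
top0 -0.2 min x [ 0.739 -0.154  0.098] zmax 0.325
top0 -0.15 min x [ 0.739 -0.146  0.098] zmax 0.325
top0 -0.1 min x [ 0.74  -0.1    0.295] zmax 0.31
top0 -0.05 min x [ 0.779 -0.003  0.308] zmax 0.327
top0 -0.0 min x [0.776 0.013 0.13 ] zmax 0.328
top0 0.05 min x [0.81  0.052 0.104] zmax 0.109
side0 -0.35 min x [ 0.795 -0.303  0.097] zmax 0.105
side0 -0.3 min x [ 0.796 -0.299  0.1  ] zmax 0.104
side0 -0.25 min x [ 0.77  -0.2    0.095] zmax 0.103
side0 -0.2 min x [ 0.738 -0.152  0.1  ] zmax 0.323
side0 -0.15 min x [ 0.736 -0.103  0.294] zmax 0.323
side0 -0.1 min x [ 0.737 -0.1    0.298] zmax 0.309
side0 -0.05 min x [ 0.786 -0.05   0.148] zmax 0.341
side0 -0.0 min x [0.778 0.014 0.298] zmax 0.336
side0 0.05 min x [0.81  0.052 0.105] zmax 0.107
```

>>> apply_moves(
  plan=[0,0,0,-0.134,0,0,0,-0.134,-18.5,-40.5,0,0,-18.5,-40.5,0,0,-18.5,-40.5,0,0,-18.5,-40.5,0,0,-18.5,-40.5,0,0,-18.5,-40.5,0,0,-18.5,-40.5,0,0,-18.5,-40.5,0,0,-18.5,-40.5,0,0,-18.5,-40.5,0,0,-18.5,-40.5,0,0,-18.5,-40.5,0,0,-18.5,-40.5,0,0,-18.5,-40.5,0,0,-18.5,-40.5,0,0,-18.5,-40.5,0,0],
  hand=1,
  squeeze=12,
)

```text
time_s: 1.9
ee_pos: [0.4418, -0.12, 0.2053]
eef_rot: [3.141, -0.0, 3.14]
force: [-0.2, 0.4, 0.3]
grip_width: 0.0939
grip_force: 0.0
```

>>> apply_moves(
  plan=[0,1,24,0,0,0,24,0,0,0,24,0,0,0,20,0,0,0,12,0,0,0,8,0,0,0,4,0,0,0,0,0,0,0,0,0],
)

```text
time_s: 2.8
ee_pos: [0.4419, -0.1171, 0.0901]
eef_rot: [-3.141, 0.001, 3.141]
force: [0.7, 0.5, -0.8]
grip_width: 0.0936
grip_force: 0.0
```

>>> apply_moves(
  plan=[0,0,0,0,0,0,0,0,0,0,0,0,0,0,0,0,0,0,0,0,0,0,0,0,0,0,0,0,0,0,0,0,0,0,0,0,0,0,0,0,0,0,0,0,0,0,0,0],
  hand=-1,
  squeeze=12,
)

```text
time_s: 4.0
ee_pos: [0.4416, -0.117, 0.0895]
eef_rot: [-3.142, 0.0, 3.141]
force: [0.8, -1.0, 1.0]
grip_width: 0.0484
grip_force: 12.0
```

>>> apply_moves(
  plan=[0,0,-4,0,0,0,-8,0,0,0,-12,0,0,0,-14,0,0,0,-14,0,0,0,-8,0,0,0,0,0],
)

```text
time_s: 4.7
ee_pos: [0.4421, -0.1172, 0.1508]
eef_rot: [-3.141, 0.002, 3.141]
force: [0.3, -0.5, -1.3]
grip_width: 0.0479
grip_force: 12.0
```

Run:
```python
from station import camera
import cv2
c=camera("side");cv2.imwrite('pics/lift1.png',cv2.resize(c["image"][80:230,140:400,::-1],None,fx=2,fy=2))
```

```text
(no output)
```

View pics/lift1.png

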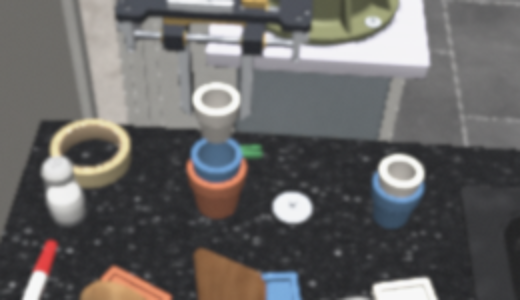

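The small pot hangs free at crop pixel (216,115), and the medium pot is still seated in the clay pot at (217,155). Next is the white tray.

>>> apply_moves(
  plan=[-10.2,11.6,0,0,-20,23,0,0,-20,23,0,0,-20,23,0,0,-20,23,0,0,-20,23,0,0,-20,23,0,0,-20,23,0,0,-20,23,0,0,-20,23,0,0,-12,13.4,0,0,0,0,0,0,0,0,0,0],
)

```text
time_s: 6.05
ee_pos: [0.6434, 0.1147, 0.1484]
eef_rot: [-3.141, -0.002, 3.141]
force: [0.6, 0.2, -0.4]
grip_width: 0.0478
grip_force: 12.0
```

>>> apply_moves(
  plan=[0,0,10,0,0,0,20,0,0,0,20,0,0,0,16,0,0,0,10,0,0,0,6,0,0,0,4,0,0,0,0,0,0,0,0,0],
)

```text
time_s: 6.95
ee_pos: [0.6442, 0.1149, 0.064]
eef_rot: [3.141, 0.001, 3.141]
force: [0.4, 0.8, 0.1]
grip_width: 0.0478
grip_force: 12.0
```

>>> apply_moves(
  plan=[0,0,8,0,0,0,8,0,0,0,4,0,0,0,2,0,0,0,2,0,0,0,1,0,0,0,0,0,0,0,0,0],
)

```text
time_s: 7.75
ee_pos: [0.644, 0.1148, 0.0386]
eef_rot: [-3.142, 0.0, 3.141]
force: [0.2, -0.1, -0.5]
grip_width: 0.0481
grip_force: 12.0
```

>>> apply_moves(
  plan=[0,0,0.8,0,0,0,0,0,0,0,0,0],
)

```text
time_s: 8.05
ee_pos: [0.6443, 0.1149, 0.0385]
eef_rot: [3.142, 0.001, 3.141]
force: [-1.9, -0.4, 6.0]
grip_width: 0.048
grip_force: 12.0
```

>>> apply_moves(
  plan=[0,0,0,0,0,0,0,0,0,0,0,0,0,0,0,0,0,0,0,0,0,0,0,0,0,0,0,0,0,0,0,0],
  hand=0.7,
)

```text
time_s: 8.85
ee_pos: [0.6439, 0.1148, 0.0377]
eef_rot: [-3.142, 0.0, 3.141]
force: [0.5, 0.2, 0.5]
grip_width: 0.0798
grip_force: 0.0
```

>>> apply_moves(
  plan=[0,0,-10,0,0,0,-20,0,0,0,-25,0,0,0,-25,0,0,0,-20,0,0,0,-12,0,20,-2,0,0,30,-4,0,0,30,-4,0,0,30,-4,0,0,30,-4,0,0,30,-5,0,0,20,-3,0,0,13,-2,0,0,0,0,0,0,0,0,0,0],
)

```text
time_s: 10.45
ee_pos: [0.4414, 0.087, 0.15]
eef_rot: [3.142, 0.001, 3.141]
force: [0.7, -0.1, -0.5]
grip_width: 0.0796
grip_force: 0.0
```

```bash
cat > chk.py <<'E'
from station import camera
from h import *
import sys
def rims(n,pts):
    C=camera(n);c=cloud(C);ok=C["range_z"]>0
    for nm,x,y,z in pts:
        a=c[ok&(np.hypot(c[...,0]-x,c[...,1]-y)<.04)&(abs(c[...,2]-z)<.006)]
        print(n,nm,circ(a).round(4) if len(a)>20 else 'none',len(a),np.median(a[:,2]).round(4) if len(a) else '')
    return C
E
python3 - <<'E'
from chk import *
for n in("top","side"): rims(n,[("white+",.644,.115,.055),("three",.441,-.119,.086),("two",.441,.087,.078)])
E
```

```text
top white+ [0.6424 0.1119 0.0208] 211 0.0537
top three [ 0.4408 -0.1198  0.0253] 266 0.085
top two none 2 0.075
side white+ [0.6429 0.1133 0.0208] 235 0.0531
side three [ 0.4407 -0.1179  0.0254] 197 0.084
side two [0.4407 0.0874 0.0209] 170 0.0759
```

>>> apply_moves(
  plan=[0,0,12,0,0,0,20,0,0,0,20,0,0,0,16,0,0,0,10,0,0,0,6,0,0,0,4,0,0,0,0,0,0,0,0,0],
)

```text
time_s: 11.45
ee_pos: [0.4412, 0.087, 0.062]
eef_rot: [3.142, 0.001, 3.141]
force: [-1.1, 0.0, 1.1]
grip_width: 0.0794
grip_force: 0.0
```

>>> apply_moves(
  plan=[0,0,0,0,0,0,0,0,0,0,0,0,0,0,0,0,0,0,0,0,0,0,0,0,0,0,0,0,0,0,0,0,0,0,0,0],
  hand=-1,
)

```text
time_s: 12.35
ee_pos: [0.441, 0.087, 0.0617]
eef_rot: [3.142, 0.0, 3.141]
force: [0.2, 2.0, 1.9]
grip_width: 0.0476
grip_force: 12.0
```

>>> apply_moves(
  plan=[0,0,-4,0,0,0,-8,0,0,0,-12,0,0,0,-16,0,0,0,-20,0,0,0,-16,0,0,0,-12,0,0,0,0,0,0,0,0,0],
)

```text
time_s: 13.25
ee_pos: [0.4408, 0.087, 0.1495]
eef_rot: [-3.142, -0.0, 3.141]
force: [0.1, -0.2, -1.5]
grip_width: 0.0477
grip_force: 12.0
```

>>> apply_moves(
  plan=[-10,1,0,0,-20,2,0,0,-25,2,0,0,-25,2,0,0,-25,2,0,0,-20,2,0,0,-10,1.5,0,0,0,0,0,0,0,0,10,0,0,0,20,0,0,0,20,0,0,0,20,0,0,0,14,0,0,0,10,0,0,0,7,0,0,0,4,0,0,0,2,0,0,0,1,0,0,0,1,0,0,0,0,0],
)

```text
time_s: 15.25
ee_pos: [0.576, 0.0994, 0.0409]
eef_rot: [3.142, 0.0, 3.141]
force: [-0.7, 0.1, -1.0]
grip_width: 0.048
grip_force: 12.0
```

>>> apply_moves(
  plan=[0,0,1,0,0,0,1,0,0,0,0,0],
)

```text
time_s: 15.55
ee_pos: [0.576, 0.0994, 0.0388]
eef_rot: [3.142, 0.0, 3.141]
force: [-0.0, -0.1, 0.6]
grip_width: 0.0478
grip_force: 12.0
```

Release, rise, and go over the stack of three (now medium on top, rim 0.086).

>>> apply_moves(
  plan=[0,0,0.8,0,0,0,0,0,0,0,0,0],
)

```text
time_s: 15.85
ee_pos: [0.5763, 0.0994, 0.0387]
eef_rot: [3.142, 0.001, 3.141]
force: [-2.3, -0.5, 6.5]
grip_width: 0.0474
grip_force: 12.0
```

>>> apply_moves(
  plan=[0,0,0,0,0,0,0,0,0,0,0,0,0,0,0,0,0,0,0,0,0,0,0,0,0,0,0,0,0,0,-10,0,0,0,-20,0,0,0,-25,0,0,0,-25,0,0,0,-20,0,0,0,-12,0],
  hand=1,
)

```text
time_s: 17.15
ee_pos: [0.5764, 0.0995, 0.1523]
eef_rot: [3.141, 0.003, 3.141]
force: [0.2, 0.6, 0.2]
grip_width: 0.0939
grip_force: 0.0
```

>>> apply_moves(
  plan=[7,-11,0,0,15,-24,0,0,17,-27,0,0,17,-27,0,0,17,-27,0,0,17,-27,0,0,17,-27,0,0,15,-24,0,0,9,-16,0,0,4,-7.5,0,0,0,0,0,0,0,0,0,0],
)

```text
time_s: 18.35
ee_pos: [0.4407, -0.1176, 0.1495]
eef_rot: [3.141, -0.0, 3.141]
force: [-0.5, -0.0, -0.0]
grip_width: 0.0941
grip_force: 0.0
```

Run:
```python
from chk import *
for n in("top","side"): C=rims(n,[("white+",.644,.115,.055),("white-",.576,.098,.055),("three",.441,-.119,.086),("two",.441,.087,.058)]);cv2.imwrite(f'pics/{n}2.png',C["image"][:,:,::-1])
```

```text
top white+ [0.6423 0.1118 0.0209] 214 0.0541
top white- [0.5753 0.0965 0.0209] 214 0.0538
top three none 0 
top two [0.4406 0.0856 0.0252] 266 0.057
side white+ [0.6428 0.1132 0.0209] 233 0.0533
side white- [0.5756 0.0983 0.0208] 205 0.0532
side three [ 0.4408 -0.1179  0.0255] 195 0.0842
side two [0.4407 0.0875 0.0252] 191 0.0558
```

View pics/top2.png

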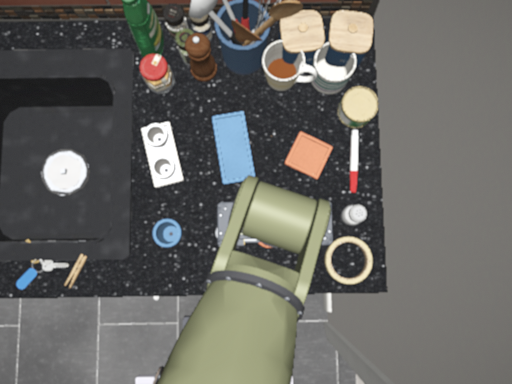

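Both small pots stand in the white tray at (157,135) and (163,168), and the arm is over the stack of three. Next I grip medium pot a.

>>> apply_moves(
  plan=[0,0,12,0,0,0,18,0,0,0,18,0,0,0,14,0,0,0,10,0,0,0,5,0,0,0,3,0,0,0,0,0,0,0,0,0],
)

```text
time_s: 19.35
ee_pos: [0.441, -0.1181, 0.0703]
eef_rot: [-3.141, 0.001, 3.141]
force: [-0.5, -0.1, 1.1]
grip_width: 0.0939
grip_force: 0.0
```

>>> apply_moves(
  plan=[0,0,0,0,0,0,0,0,0,0,0,0,0,0,0,0,0,0,0,0,0,0,0,0,0,0,0,0,0,0,0,0,0,0,0,0],
  hand=-1,
  squeeze=15,
)

```text
time_s: 20.25
ee_pos: [0.4408, -0.118, 0.0699]
eef_rot: [-3.142, 0.0, 3.141]
force: [-0.1, 0.4, 0.1]
grip_width: 0.0569
grip_force: 15.0
```

>>> apply_moves(
  plan=[0,0,-4,0,0,0,-8,0,0,0,-12,0,0,0,-14,0,0,0,-16,0,0,0,-14,0,0,0,-12,0,0,0,0,0,0,0,0,0],
)

```text
time_s: 21.15
ee_pos: [0.4407, -0.118, 0.1498]
eef_rot: [-3.142, 0.0, 3.141]
force: [-0.5, -0.3, -1.7]
grip_width: 0.0572
grip_force: 15.0
```

>>> apply_moves(
  plan=[-10,4,0,0,-22,8,0,0,-26,9.5,0,0,-26,9.5,0,0,-26,9.5,0,0,-26,9.5,0,0,-26,9.5,0,0,-24,9,0,0,-20,7,0,0,-11,4,0,0,0,0,0,0,0,0,0,0],
)

```text
time_s: 22.35
ee_pos: [0.6575, -0.0384, 0.1488]
eef_rot: [3.141, -0.002, 3.141]
force: [-0.6, -0.1, -1.5]
grip_width: 0.0575
grip_force: 15.0
```

>>> apply_moves(
  plan=[0,0,10,0,0,0,20,0,0,0,20,0,0,0,16,0,0,0,12,0,0,0,8,0,0,0,6,0,0,0,4,0,0,0,3,0,0,0,1,0,0,0,0,0,0,0,0,0],
)

```text
time_s: 23.55
ee_pos: [0.658, -0.0387, 0.0502]
eef_rot: [-3.142, 0.001, 3.141]
force: [0.4, -0.7, -0.8]
grip_width: 0.057
grip_force: 15.0
```

>>> apply_moves(
  plan=[0,0,1,0,0,0,1,0,0,0,0.6,0,0,0,0,0,0,0,0,0],
)

```text
time_s: 24.05
ee_pos: [0.6578, -0.0387, 0.0473]
eef_rot: [-3.142, 0.0, 3.141]
force: [0.7, -0.6, -2.2]
grip_width: 0.0573
grip_force: 15.0
```

>>> apply_moves(
  plan=[0,0,0.8,0,0,0,0,0,0,0,0,0],
)

```text
time_s: 24.35
ee_pos: [0.658, -0.0386, 0.0469]
eef_rot: [-3.142, 0.001, 3.141]
force: [-0.9, 0.1, 4.7]
grip_width: 0.0575
grip_force: 15.0
```

>>> apply_moves(
  plan=[0,0,0,0,0,0,0,0,0,0,0,0,0,0,0,0,0,0,0,0,0,0,0,0,0,0,0,0,0,0,-10,0,0,0,-20,0,0,0,-25,0,0,0,-25,0,0,0,-15,0,0,0,-8,0],
  hand=1,
)

```text
time_s: 25.65
ee_pos: [0.6582, -0.0387, 0.1513]
eef_rot: [-3.141, 0.002, 3.141]
force: [0.5, -0.2, 0.0]
grip_width: 0.0939
grip_force: 0.0
```

>>> apply_moves(
  plan=[10,5,0,0,22,13,0,0,26,15,0,0,26,15,0,0,26,15,0,0,26,15,0,0,26,15,0,0,24,14,0,0,20,12,0,0,11,6.6,0,0,0,0,0,0,0,0,0,0],
)

```text
time_s: 26.85
ee_pos: [0.4415, 0.0869, 0.1495]
eef_rot: [-3.142, 0.0, 3.141]
force: [0.1, 0.3, -0.1]
grip_width: 0.094
grip_force: 0.0
```

>>> apply_moves(
  plan=[0,0,12,0,0,0,20,0,0,0,22,0,0,0,22,0,0,0,14,0,0,0,9,0,0,0,6,0,0,0,3,0,0,0,0,0,0,0,0,0],
)

```text
time_s: 27.85
ee_pos: [0.4412, 0.0871, 0.0419]
eef_rot: [3.142, 0.001, 3.141]
force: [-0.5, -0.2, -0.7]
grip_width: 0.0942
grip_force: 0.0
```

>>> apply_moves(
  plan=[0,0,0,0,0,0,0,0,0,0,0,0,0,0,0,0,0,0,0,0,0,0,0,0,0,0,0,0,0,0,0,0,0,0,0,0],
  hand=-1,
)

```text
time_s: 28.75
ee_pos: [0.441, 0.0872, 0.0415]
eef_rot: [3.141, 0.0, 3.141]
force: [0.9, 1.4, 1.5]
grip_width: 0.0568
grip_force: 15.0
```

>>> apply_moves(
  plan=[0,0,-4,0,0,0,-10,0,0,0,-16,0,0,0,-20,0,0,0,-22,0,0,0,-20,0,0,0,-11,0,0,0,-5,0,0,0,0,0,0,0,0,0],
)

```text
time_s: 29.75
ee_pos: [0.4406, 0.0871, 0.1487]
eef_rot: [-3.141, -0.001, 3.141]
force: [-0.3, 0.4, -1.6]
grip_width: 0.0573
grip_force: 15.0
```

Run:
```python
from chk import *
for n in("top","side"): C=rims(n,[("blue+",.658,-.04,.063),("large",.441,-.119,.066)]);cv2.imwrite(f'pics/{n}3.png',C["image"][:,:,::-1])
```

```text
top blue+ [ 0.657  -0.0409  0.0253] 254 0.0617
top large [ 0.4408 -0.1198  0.0297] 304 0.0653
side blue+ [ 0.6575 -0.0395  0.0248] 144 0.0612
side large [ 0.4409 -0.1179  0.0296] 226 0.0639
```

View pics/top3.png

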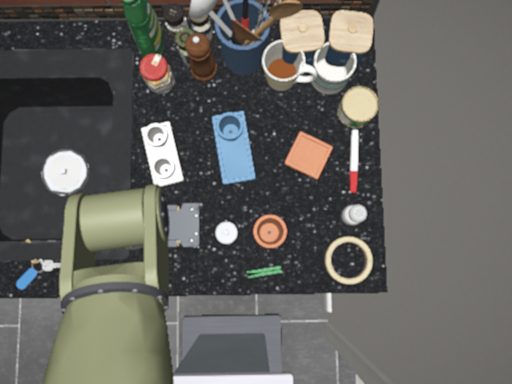

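The first blue pot stands in the far end of the blue tray at (231,125). The large clay pot is alone at (270,231). Now medium b goes to the near end of the blue tray.

>>> apply_moves(
  plan=[-8,-8,0,0,-18,-17,0,0,-20,-19,0,0,-20,-19,0,0,-20,-19,0,0,-20,-19,0,0,-18,-18,0,0,-12,-12,0,0,-6,-6,0,0,0,0,0,0,0,0,0,0],
)

```text
time_s: 30.95
ee_pos: [0.5824, -0.0498, 0.1491]
eef_rot: [3.141, -0.001, 3.141]
force: [-0.1, 0.5, -2.1]
grip_width: 0.0569
grip_force: 15.0
```

>>> apply_moves(
  plan=[0,0,10,0,0,0,20,0,0,0,20,0,0,0,16,0,0,0,12,0,0,0,8,0,0,0,6,0,0,0,4,0,0,0,3,0,0,0,1,0,0,0,0,0,0,0,0,0],
)

```text
time_s: 32.15
ee_pos: [0.583, -0.0501, 0.0498]
eef_rot: [-3.142, 0.001, 3.141]
force: [-1.0, 0.4, -1.3]
grip_width: 0.0568
grip_force: 15.0
```

>>> apply_moves(
  plan=[0,0,1,0,0,0,0.6,0,0,0,0,0,0,0,0,0],
)

```text
time_s: 32.55
ee_pos: [0.5828, -0.05, 0.0478]
eef_rot: [3.142, -0.0, 3.141]
force: [0.0, 0.7, -1.8]
grip_width: 0.0572
grip_force: 15.0
```

>>> apply_moves(
  plan=[0,0,0.8,0,0,0,0.6,0,0,0,0,0,0,0,0,0],
)

```text
time_s: 32.95
ee_pos: [0.5829, -0.05, 0.0466]
eef_rot: [-3.142, 0.0, 3.141]
force: [-0.0, 0.7, -0.3]
grip_width: 0.0565
grip_force: 15.0
```

>>> apply_moves(
  plan=[0,0,0.4,0,0,0,0,0,0,0,0,0,0,0,0,0,0,0,0,0,0,0,0,0,0,0,0,0,0,0,-10,0,0,0,-20,0,0,0,-25,0,0,0,-25,0,0,0,-15,0,0,0,-8,0],
  hand=1,
)

```text
time_s: 34.25
ee_pos: [0.5833, -0.0501, 0.1513]
eef_rot: [-3.141, 0.002, 3.141]
force: [-0.4, -0.5, -0.1]
grip_width: 0.0944
grip_force: 0.0
```

>>> apply_moves(
  plan=[10,-5,0,0,20,-9,0,0,24,-11,0,0,24,-12,0,0,24,-12,0,0,20,-10,0,0,14,-6,0,0,6,-3.5,0,0,0,0,0,0,0,0,0,0],
)

```text
time_s: 35.25
ee_pos: [0.4409, -0.1183, 0.1488]
eef_rot: [3.141, -0.0, 3.141]
force: [0.1, -0.0, -0.4]
grip_width: 0.094
grip_force: 0.0
```

>>> apply_moves(
  plan=[0,0,12,0,0,0,20,0,0,0,22,0,0,0,20,0,0,0,12,0,0,0,8,0,0,0,4,0,0,0,2,0,0,0,0,0,0,0,0,0],
)

```text
time_s: 36.25
ee_pos: [0.441, -0.1185, 0.0495]
eef_rot: [-3.141, 0.001, 3.141]
force: [0.1, 0.5, -0.1]
grip_width: 0.0942
grip_force: 0.0
```

>>> apply_moves(
  plan=[0,0,0,0,0,0,0,0,0,0,0,0,0,0,0,0,0,0,0,0,0,0,0,0,0,0,0,0,0,0,0,0,0,0,0,0],
  hand=-1,
  squeeze=18,
)

```text
time_s: 37.15
ee_pos: [0.4408, -0.1184, 0.0491]
eef_rot: [-3.142, 0.0, 3.141]
force: [-0.4, 1.7, 3.2]
grip_width: 0.0666
grip_force: 18.0
```

>>> apply_moves(
  plan=[0,0,-4,0,0,0,-10,0,0,0,-16,0,0,0,-20,0,0,0,-20,0,0,0,-16,0,0,0,-10,0,0,0,-4,0,0,0,0,0,0,0,0,0],
)

```text
time_s: 38.15
ee_pos: [0.4405, -0.1183, 0.1484]
eef_rot: [3.141, -0.001, 3.141]
force: [0.4, 0.2, -1.5]
grip_width: 0.0665
grip_force: 18.0
```

>>> apply_moves(
  plan=[-10,-5,0,0,-20,-11,0,0,-25,-13,0,0,-25,-13,0,0,-25,-13,0,0,-24,-13,0,0,-18,-10,0,0,-10,-5,0,0,-5.5,-3,0,0,0,0,0,0,0,0,0,0],
)

```text
time_s: 39.25
ee_pos: [0.6029, -0.2044, 0.1486]
eef_rot: [3.141, -0.001, 3.141]
force: [0.4, 0.4, -2.3]
grip_width: 0.0668
grip_force: 18.0
```

>>> apply_moves(
  plan=[0,0,10,0,0,0,20,0,0,0,20,0,0,0,16,0,0,0,10,0,0,0,7,0,0,0,4,0,0,0,3,0,0,0,1,0,0,0,0,0,0,0,0,0],
)

```text
time_s: 40.35
ee_pos: [0.6034, -0.2046, 0.0584]
eef_rot: [-3.141, 0.001, 3.141]
force: [-0.4, 0.0, -1.6]
grip_width: 0.0666
grip_force: 18.0
```

>>> apply_moves(
  plan=[0,0,1.5,0,0,0,1,0,0,0,0.6,0,0,0,0,0,0,0,0,0],
)

```text
time_s: 40.85
ee_pos: [0.6032, -0.2045, 0.0549]
eef_rot: [-3.142, -0.0, 3.141]
force: [-0.2, 1.2, -1.4]
grip_width: 0.0665
grip_force: 18.0
```

>>> apply_moves(
  plan=[0,0,0.8,0,0,0,0,0,0,0,0,0],
)

```text
time_s: 41.15
ee_pos: [0.6032, -0.2046, 0.0542]
eef_rot: [-3.142, 0.0, 3.141]
force: [-0.4, -0.5, -0.2]
grip_width: 0.0663
grip_force: 18.0
```

Contact: release, rise, retreat towards the robot, and look.

>>> apply_moves(
  plan=[0,0,0.4,0,0,0,0,0,0,0,0,0,0,0,0,0,0,0,0,0,0,0,0,0,0,0,0,0,0,0,-10,0,0,0,-20,0,0,0,-25,0,0,0,-25,0,0,0,-25,0,0,0,-15,0],
  hand=1,
)

```text
time_s: 42.45
ee_pos: [0.6037, -0.2047, 0.1767]
eef_rot: [-3.14, 0.003, 3.141]
force: [0.5, -0.4, -0.2]
grip_width: 0.0936
grip_force: 0.0
```

>>> apply_moves(
  plan=[20,0,0,0,25,5,0,0,25,10,0,0,25,10,0,0,25,10,0,0,25,10,0,0,25,10,0,0,20,10,0,0,10,5,0,0,0,0,0,0,0,0,0,0],
)

```text
time_s: 43.55
ee_pos: [0.4039, -0.1347, 0.174]
eef_rot: [-3.141, 0.001, 3.141]
force: [-0.2, 0.9, -0.9]
grip_width: 0.0944
grip_force: 0.0
```

Run:
```python
from chk import *
for n in("top","side"):
    C=rims(n,[("white+",.643,.113,.055),("white-",.576,.098,.055),("blue+",.658,-.04,.063),("blue-",.583,-.05,.063),("large",.6035,-.205,.071),("plug",.44,-.03,.008),("shaker",.473,-.292,.089)]);cv2.imwrite(f'pics/{n}4.png',C["image"][:,:,::-1])
```

```text
top white+ [0.6425 0.1119 0.0207] 206 0.054
top white- [0.5752 0.0965 0.0209] 214 0.0543
top blue+ [ 0.657  -0.0409  0.0254] 252 0.0622
top blue- [ 0.5821 -0.0524  0.0253] 251 0.0624
top large [ 0.6027 -0.2064  0.0296] 306 0.0705
top plug [ 0.4416 -0.0333  0.0195] 230 0.0049
top shaker [ 0.4731 -0.2936  0.0097] 155 0.0868
side white+ [0.6429 0.1133 0.0209] 234 0.0533
side white- [0.5754 0.0983 0.0209] 202 0.0532
side blue+ [ 0.6575 -0.0397  0.0249] 143 0.0616
side blue- [ 0.5823 -0.0509  0.0253] 178 0.0611
side large [ 0.6031 -0.2047  0.0298] 201 0.0695
side plug [ 0.4392 -0.0286  0.0166] 195 0.0049
side shaker [ 0.4733 -0.2915  0.0092] 89 0.086
```

View pics/top4.png

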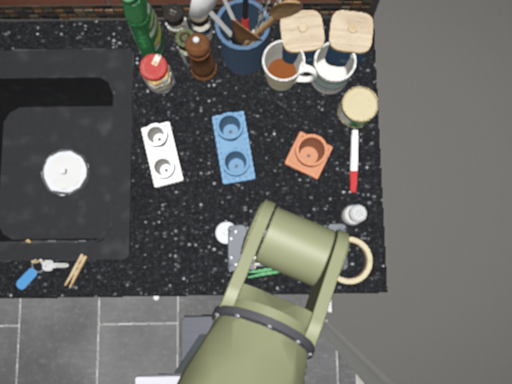

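View pics/side4.png

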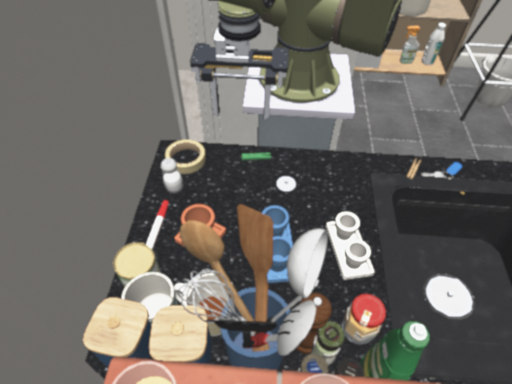

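The top view shows all five pots upright and well inside their trays: white (157,135) and (163,168), blue (231,125) and (236,163), clay (309,150). The side view agrees, the plug (286,184) and shaker (172,178) have not moved, and the gripper is clear. Handing in.

```bash
python3 -c "
from station import ctrl
print(ctrl.hand_in())"
```

```text
the job is handed in; nothing more can be done
None
```

I handed the job in at about 44 s: both camera views showed all five pots standing upright in their matching trays, with the sink plug and salt shaker where they started. The hand-in gave no verdict.

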